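Clamp a tube rack on the shaker

TASK

Take the empty tube rack off the sloping drying stand and clamp it on the shaker: make sure the shaker's toggle clamp is fully open (it may have been left shut or partly open), set the rack down level in the nest between the four corner angles, lengthwise and without dropping it, then throw the clamp handle right over so that the clamp locks and its foot goes on pressing firmly on the rack by itself. Leave everything else on the bench where it stands.

Things in the scene. Friction and masses are not known exactly. Their poses are not given: they have to be found in the camera images.
- shaker: Low white bench shaker, fixed, 290x150 mm, 42 mm high; origin on the bench below the centre of its rack nest, z up, +x from the nest towards its toggle clamp. Its body covers x = -117 to 173 mm, y = -75 to 75 mm.
- nest (a point): Centre of the nest floor (the shaker's flat aluminium top, 42 mm over the bench), axes as the shaker's. Four steel corner angles, 12 mm high, enclose 172 mm along x by 70 mm along y about it: the rack (164x62 mm) has 4 mm all round, its long side along x, either way round.
- clamp: Steel bracket (fixed, 60 mm wide) of the over-centre toggle clamp at the shaker's +x end; origin on the nest floor 119 mm from the nest's centre, axes as the shaker's. Handle and hold-down arm swing in its xz plane at y = 0. How far the clamp is open is not reported: it must be felt or seen.
- handle_pivot (a point): Fixed point, the handle's pivot axis (along y), 90 mm over the nest floor. The handle is a bar with a black round grip, 20 mm thick, 125 mm from pivot to rounded tip. It swings 0.9 rad between hard stops, shut to open. Stiff: it stays wherever it is left, and 1 to 4 N near its tip swings it; at the start it may stand anywhere from shut to three quarters open.
- handle_shut (a point): Fixed point where the handle's tip is when shut: leaning 0.35 rad from upright towards the nest (-x), 207 mm over the nest floor. With the rack in, the foot meets the deck about 0.2 rad before this; from there up to about 6 N near the tip is needed until the handle goes over and stops hard here, where it locks. Let go well before that, it springs back.
- handle_open (a point): Fixed point where the handle's tip is when open: leaning 0.55 rad from upright away from the nest (+x), 197 mm over the nest floor.
- foot_shut (a point): Fixed point, lower face of the clamp's sprung rubber foot (20 mm across) when shut on an empty nest: 60 mm over the nest floor, 47 mm from its centre, too low for the rack. Shut on the rack it presses with about 12 N. The hold-down arm, pivoted 65 mm farther +x and 35 mm higher, reaches 75 mm; open, it stands nearly upright (end 171 mm over the nest floor), the foot 70 mm from the nest's centre.
- stand: Fixed sloping drying stand of steel, footprint 166x80 mm; origin on the bench under the middle of the slope, 62 mm below the slope's surface. The slope rises 30 deg towards the stand's -x (its high end faces the robot, within 0.3 rad) and is 66 mm wide and 180 mm long, with a 14 mm lip at its low (+x) end.
- rack: Empty blue plastic tube rack, 62 (its x) x 164 (y) x 78 mm (z), 0.32 kg; origin: centre of its underside. 4 mm end plates 78 mm high; upper deck 2 mm thick, top at 66 mm; lower deck top at 28 mm; long sides open, so fingers closing along x take hold of the upper deck's edges. At the start its underside lies on the stand's slope, pitched 30 deg, +y end up.
- timer: Bystander: lab timer, flat, 74x66x19 mm; origin at the centre of its underside.
- beaker: Bystander: glass beaker, 75 mm across, 95 mm tall; origin at the centre of its underside.
- flask: Bystander: conical flask, 84 mm across, 153 mm tall; origin at the centre of its underside.
- bottle_a: Bystander: clear media bottle, 62 mm across, 143 mm tall; origin at the centre of its underside.
- bottle_b: Bystander: broth-filled media bottle, 62 mm across, 143 mm tall; origin at the centre of its underside.
- tips: Bystander: pipette tip box with clear lid, 87x124x82 mm; origin at the centre of its underside.

How it is judged (in metres and radians):
On the way:
1. the rack sits level in the nest, the clamp not yet pressing on it (x of rack in the frame of shaker between -0.007 and 0.007 m and y of rack in the frame of shaker between -0.007 and 0.007 m and z of rack in the frame of shaker between 0.039 and 0.045 m and angle between rack's own z axis and vertical below 0.05 rad and angle between the y axis of rack and the x axis of shaker, either way round below 0.08 rad and contact force between clamp and rack below 1 N), for 0.2 s.
At the end, for the whole second after the job is handed in: The rack is in the nest, within 7 mm of its centre each way, its underside within 3 mm of the nest floor's height, level within 0.05 rad and lengthwise within 0.08 rad, at rest, and the clamp presses on it with more than 8 N by itself (x of rack in the frame of shaker between -0.007 and 0.007 m and y of rack in the frame of shaker between -0.007 and 0.007 m and z of rack in the frame of shaker between 0.039 and 0.045 m and angle between rack's own z axis and vertical below 0.05 rad and angle between the y axis of rack and the x axis of shaker, either way round below 0.08 rad and contact force between clamp and rack above 8 N and linear speed of rack below 0.02 m/s); the robot touches nothing.
It fails at once if the rack is let go of (no finger touches it) more than 10 mm above its seat, away from the stand (contact force between the fingers and rack below 0.02 N and z of rack in the frame of shaker above 0.052 m and distance between rack and stand above 0.12 m).
It fails at once if a bystander is shifted more than 30 mm or tipped over (distance of any of timer, beaker, flask, bottle_a, bottle_b, tips from where it was at the start of the episode above 0.03 m or angle between any of timer, beaker, flask, bottle_a, bottle_b, tips's own z axis and vertical above 0.3 rad).
It also fails if it takes over 70 s, if anything falls off the work surface, if the arm or the gripper's body presses on something with over 40 N, if the wrist force passes 120 N, or if a joint passes its speed limit or range.

ROBOT

A 7-joint arm with a two-finger parallel gripper is mounted at the origin on a cart in front of the work surface, level with it; the furniture and walls round the work are solid. World frame = base frame: x ahead of the robot, y to its left, z up, the work surface at z = 0. Lengths are in mm, angles in rad, forces in N, time in s.
With the tool pointing down it reaches from about 425 to 825 mm from the base axis. Payload 3.6 kg.
Tool frame: the origin (TCP) lies between the finger pads; the fingertips stand 11 mm ahead of it and the grasp point (between the pads) lies 8 mm behind it; z points along the fingers, y is the line along which they close (so a half turn about z gives the same grasp; the last joint's range is limited). The gripper opens to 93 mm and grips with 3 to 60 N. Pads are 15 mm wide; open, the fingers measure 128 mm over their backs; the gripper's body (75 mm by 188 mm) begins 65 mm behind the grasp point.
Start: joints at [1.097, 0.615, -0.013, 1.423, 0.008, 1.103, -0.04], TCP at [280.86, -586.155, 202.14] pointing down, gripper open.
Joint ranges: [-3.12, 3.12], [-0.3, 2.06], [-1.34, 1.32], [0.26, 2.42], [-1.36, 4.5], [0.01, 1.98], [-2.84, 2.84]. Speed limits (rad/s): [2.79, 2.79, 3.14, 3.14, 3.14, 3.14, 3.14].

INTERFACE

Orientations are given as a 3x3 rotation matrix whose columns are the frame's x, y, z axes.
In Python, from workcell import sense, get_image, get_calibration, finish_job gives the robot as it stands.
- The arm moves only by the tool drive_tool, never from a script. Its argument "series" is a list of rows, each a list of 4 numbers: the shift along the tool's x, y, z in m, then the turn about the tool's z in degrees. A call has 1 to 10 rows; each row is the pose to reach, as a shift and turn from the pose commanded when the call began, along the tool's axes at that moment; what a row does not reach only later rows make up. A row lasts 1/10 s, in which the tool goes at most 50 mm and 8.59 degrees, less where a joint would pass 70% of its speed; a pose out of reach is approached as far as the arm can. A call with a gripper value outside its range is refused whole. "jaw" is the gripper's target within -1 to 1 (fully open at 1, half-way at 0, shut at -1), set as the call begins (left out, the last holds). The fingers move at their own pace and stop on an object; the grip force is fixed at half the most. Time passes only in rows, so rows that repeat a pose let the fingers close. It gives the time, the measured TCP pose, the force, the opening and the grip force at its end, in the units of the state.
- sense(): the state, without advancing time (a new reading comes with each control period).
- get_image(name): name is "side" or "top"; returns (picture, depth): 400x640x3 uint8, red, green, blue; 400x640 float32, mm along the optical axis (not along the pixel's ray), 0 where there is no reading.
- get_calibration(name): a dict with "fx", "fy", "cx", "cy" (pixels), "world_from_camera" (4x4, takes a point from camera to world coordinates). Camera axes: x right, y down, z forward; pixel columns grow to the right and rows downward; lengths in mm; the calibration is good to about 2 mm. A picture is of the moment at which its call begins. get_calibration takes no time and is no camera call.
- finish_job(): hands the job in; it is judged then, once.
The state is a dict: "time": time; "q": joint angles; "qvel": joint speeds; "joint_efforts": joint torques, N m; "position": TCP position; "ee_rot": TCP orientation; "wrist_force": force on the tool from outside, world axes, zero at the start; "moment": the same for the moment, N m; "finger_gap": finger opening in mm; "grasp_force": force on a finger pad.
Only numpy, scipy, OpenCV 4.12 (cv2) and the standard library are available. Lean on these libraries where they do the work, as an engineer would, in place of code of your own. Each camera call takes 0.05 s, during which the arm holds its last target. There are 200 camera calls.

## Working session

There is one attempt and no reset: what is moved stays moved. The work goes in short steps, Python scripts to look and compute and a tool call to move; the robot and the scene stay as the last step left them, time stands still between calls to the robot, and variables do not carry over. Pictures are saved under pics/ and viewed, at most 10 in all, crops included, and the job is handed in when it is done.

Besides the shell and the picture viewer there is one more tool, called after "Request:" as name([rows], argument=value, ...), one row to a line, values as JSON. drive_tool: Moves the arm, as the interface text tells. Its arguments: {"type":"object","properties":{"series":{"type":"array","items":{"type":"array","items":{"type":"number"}}},"jaw":{"type":"number"}},"required":["series"]}

```bash
mkdir -p pics; cat > h.py <<'E'
import numpy as np, cv2
from workcell import sense, get_image, get_calibration, finish_job
def grab(name,tag):
    im,d=get_image(name); cv2.imwrite(f'pics/{tag}.png',im[:,:,::-1]); np.savez(f'/tmp/{tag}.npz',im=im,d=d); return im,d
def load(tag):
    z=np.load(f'/tmp/{tag}.npz'); return z['im'],z['d']
def cloud(name,d):
    c=get_calibration(name); v,u=np.mgrid[0:d.shape[0],0:d.shape[1]]
    P=np.stack([(u-c['cx'])/c['fx']*d,(v-c['cy'])/c['fy']*d,d],-1); T=np.array(c['world_from_camera'])
    W=P@T[:3,:3].T+T[:3,3]; W[d==0]=np.nan; return W
def ray(name,u,v,z):
    c=get_calibration(name); T=np.array(c['world_from_camera'])
    r=T[:3,:3]@np.array([(u-c['cx'])/c['fx'],(v-c['cy'])/c['fy'],1]); o=T[:3,3]; return o+r*(z-o[2])/r[2]
E
python3 - <<'E'
from h import *
for n in('top','side'): grab(n,n+'0'); c=get_calibration(n); print(n,c['fx'],np.round(c['world_from_camera'],2).tolist())
s=sense(); print(s['position'],np.round(s['ee_rot'],3).tolist(),s['time'])
E
```

```text
top 397.46211398875437 [[-0.02, -0.99, 0.17, 360.14], [-1.0, 0.02, -0.02, 59.9], [0.02, -0.17, -0.99, 1363.12], [0.0, 0.0, 0.0, 1.0]]
side 485.76384427479974 [[0.65, -0.58, 0.49, -157.76], [-0.76, -0.48, 0.44, -611.37], [-0.02, -0.66, -0.75, 1315.59], [0.0, 0.0, 0.0, 1.0]]
[ 280.56953351 -585.50546437  201.11430991] [[0.902, 0.432, -0.001], [0.432, -0.902, 0.002], [-0.0, -0.002, -1.0]] 0.1
```

View pics/top0.png

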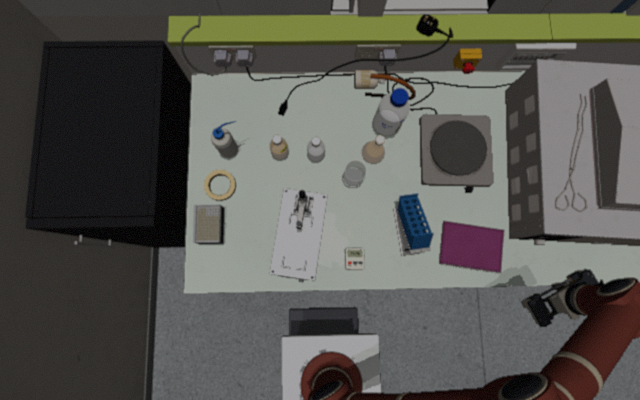

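View pics/side0.png

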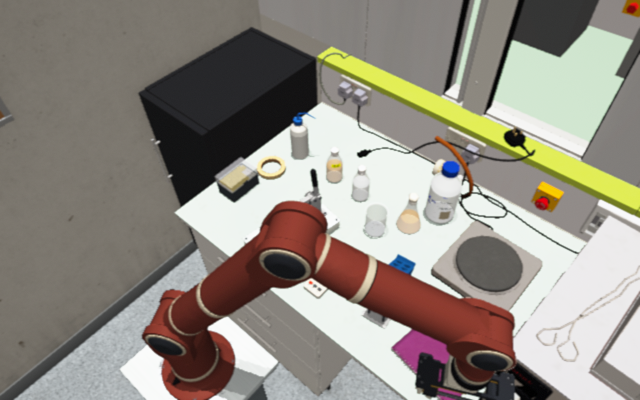

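```bash
python3 - <<'E'
from h import *
im,d=load('top0'); W=cloud('top',d); hsv=cv2.cvtColor(im,cv2.COLOR_RGB2HSV)
roi=np.zeros(d.shape,bool); roi[185:255,385:440]=1
m=roi&(hsv[...,0]>95)&(hsv[...,0]<125)&(hsv[...,1]>120)
p=W[m]; p=p[~np.isnan(p[:,0])]; print('blue',len(p),p.min(0),p.max(0))
(c,s,a)=cv2.minAreaRect(p[:,:2].astype(np.float32)); print(c,s,a, cv2.boxPoints((c,s,a)).round())
# shaker top
roi=np.zeros(d.shape,bool); roi[180:285,262:335]=1
m=roi&(abs(W[...,2]-42)<8)
p=W[m]; r=cv2.minAreaRect(p[:,:2].astype(np.float32)); print('shk',len(p),np.median(p[:,2]),r,cv2.boxPoints(r).round())
m=roi&(W[...,2]>95); vu=np.argwhere(m)
for v,u in vu[::max(1,len(vu)//40)]: print(u,v,W[v,u].round(),im[v,u])
print('bench z',np.median(W[250:270,355:385][...,2]) ,np.median(W[100:130,330:360][...,2]))
big=np.hstack([cv2.resize(im[180:285,255:335],None,fx=5,fy=5,interpolation=2),cv2.resize(im[180:285,380:440],None,fx=5,fy=5,interpolation=2)])
cv2.imwrite('pics/crop0.png',big[:,:,::-1]); print(big.shape)
E
```

```text
blue 1137 [ 423.90210113 -312.20047514   23.29437849] [ 600.51948034 -236.17079452  172.94545971]
(511.9383850097656, -274.698486328125) (173.7480010986328, 62.202327728271484) 6.058980464935303 [[ 422. -253.]
 [ 429. -315.]
 [ 602. -296.]
 [ 595. -235.]]
shk 3439 42.67174092355663 ((484.76446533203125, 98.86200714111328), (150.3387451171875, 289.8744812011719), 80.43025970458984) [[329.  49.]
 [615.   1.]
 [640. 149.]
 [354. 197.]]
300 190 [586.  87. 255.] [95 99 95]
302 191 [583.  82. 256.] [29 30 28]
304 192 [580.  76. 257.] [50 49 49]
305 193 [579.  73. 249.] [96 95 97]
304 194 [575.  76. 255.] [23 22 22]
302 195 [572.  82. 252.] [24 21 18]
300 196 [574.  88. 230.] [12 14 13]
309 196 [591.  62. 138.] [134 134 134]
303 197 [575.  80. 208.] [ 5 10  8]
297 198 [584. 100. 142.] [128 125 124]
305 198 [584.  75. 141.] [47 46 45]
301 199 [582.  87. 134.] [55 52 54]
309 199 [585.  62. 120.] [82 80 80]
305 200 [585.  75. 102.] [50 48 50]
300 201 [574.  90. 148.] [88 87 85]
308 201 [572.  65. 153.] [98 95 92]
303 202 [570.  81. 150.] [84 83 80]
297 203 [567.  99. 152.] [106 103 103]
305 20
[... 184 characters left out ...]
05 206 [566.  76.  99.] [65 66 66]
300 207 [554.  90. 150.] [140 138 135]
297 208 [558. 101. 106.] [41 42 42]
306 208 [554.  72. 133.] [71 71 69]
306 209 [553.  72. 116.] [48 47 48]
299 211 [542.  94. 146.] [141 139 135]
301 212 [539.  88. 149.] [148 146 142]
303 213 [538.  82. 134.] [88 88 84]
300 215 [530.  91. 147.] [148 146 142]
297 217 [524. 100. 148.] [135 134 135]
299 218 [520.  94. 151.] [149 147 143]
301 219 [517.  88. 148.] [136 132 130]
298 221 [510.  97. 160.] [77 76 79]
301 222 [507.  88. 155.] [103 102 101]
298 224 [501.  97. 159.] [60 61 65]
300 225 [498.  91. 152.] [66 65 66]
297 227 [495. 101. 125.] [56 54 53]
300 228 [493.  92. 115.] [55 54 53]
bench z nan nan
(525, 700, 3)
```

View pics/crop0.png

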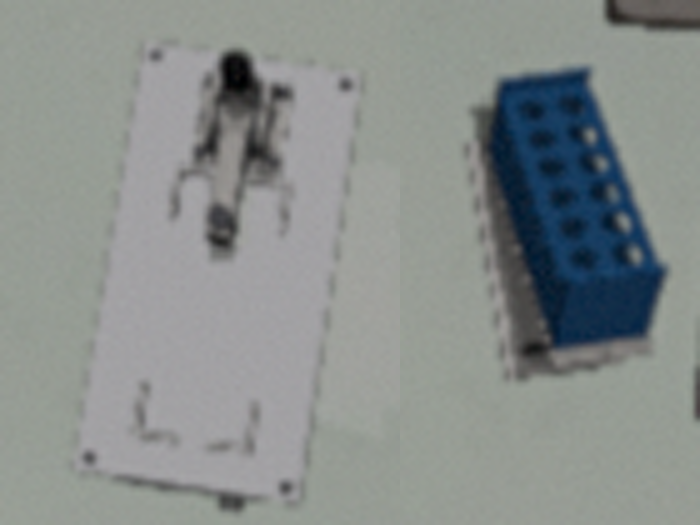

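```bash
cat >> h.py <<'E'
def plan(p,yaw):
    "shift (m) and turn (deg) to TCP p (mm) with tool x axis at world yaw (deg)"
    s=sense(); R=np.array(s['ee_rot']); y0=np.degrees(np.arctan2(R[1,0],R[0,0]))
    print('t',round(s['time'],2),'pos',np.round(s['position'],1),'yaw',round(y0,2),'F',np.round(s['wrist_force'],1),'gap',round(s['finger_gap'],1),
     '-> shift',np.round(R.T@(np.array(p)-s['position'])/1000,4),'turn',round(-((yaw-y0+90)%180-90),2))
E
python3 - <<'E'
from h import *
im,d=load('top0'); W=cloud('top',d); hsv=cv2.cvtColor(im,cv2.COLOR_RGB2HSV)
roi=np.zeros(d.shape,bool); roi[185:255,385:440]=1
m=roi&(hsv[...,0]>95)&(hsv[...,0]<125)&(hsv[...,1]>120)
m=cv2.erode(m.astype(np.uint8),np.ones((2,2)))>0
p=W[m]; p=p[~np.isnan(p[:,0])]
c,s=np.cos(np.pi/6),.5
for A in (4,5,6,7,8,9):
    a=np.radians(A); h=np.array([np.cos(a),np.sin(a),0]); ey=-c*h+[0,0,s]; ez=s*h+[0,0,c]; ex=np.cross(ey,ez)
    q=p@np.array([ex,ey,ez]).T
    zt=np.percentile(q[:,2],99)
    k=q[(abs(q[:,2]-np.median(q[q[:,2]>zt-25][:,2]))<6)]
    lo,hi=np.percentile(k,[1,99],0)
    mid=np.array([(lo[0]+hi[0])/2,(lo[1]+hi[1])/2,np.median(k[:,2])]); print(A,lo.round(),hi.round(),len(k),'deckmid',(mid@np.array([ex,ey,ez])).round(1))
plan((535,90,300),-9.5)
E
```

```text
4 [-337. -457.  351.] [-278. -295.  361.] 483 deckmid [ 523.7 -271.4  120.6]
5 [-345. -452.  349.] [-287. -290.  358.] 483 deckmid [ 523.9 -271.5  120.5]
6 [-353. -448.  346.] [-296. -285.  356.] 485 deckmid [ 524.  -271.5  120.5]
7 [-362. -443.  343.] [-305. -280.  353.] 485 deckmid [ 524.  -271.3  120.6]
8 [-370. -438.  340.] [-313. -275.  350.] 487 deckmid [ 524.  -271.2  120.6]
9 [-379. -432.  337.] [-320. -270.  347.] 487 deckmid [ 523.9 -270.7  120.7]
t 0.1 pos [ 280.6 -585.5  201.1] yaw 25.61 F [ 0.  -0.4 -0.4] gap 93.0 -> shift [ 0.5214 -0.4994 -0.0977] turn 35.11
```

Request:
drive_tool([
  [0,0,-0.05,0],
  [0,0,-0.1,0],
  [0.52,-0.5,-0.1,35],
  [0.52,-0.5,-0.1,35],
  [0.52,-0.5,-0.1,35],
  [0.52,-0.5,-0.1,35],
  [0.52,-0.5,-0.1,35],
  [0.52,-0.5,-0.1,35],
  [0.52,-0.5,-0.1,35],
  [0.52,-0.5,-0.1,35],
], jaw=-1)

```text
time: 1.1
position: [420.8, -210.5, 302.0]
ee_rot: [[0.987, -0.163, -0.0], [-0.163, -0.987, 0.0], [-0.0, -0.0, -1.0]]
wrist_force: [0.5, 0.5, -0.1]
finger_gap: 17.7
grasp_force: 0.0
```

```bash
python3 -c "
from h import *
plan((535,90,300),-9.5)"
```

```text
t 1.1 pos [ 420.8 -210.5  302. ] yaw -9.4 F [ 0.5  0.5 -0.1] gap 17.7 -> shift [ 0.0636 -0.3151  0.002 ] turn 0.1
```

Request:
drive_tool([
  [0.05,-0.31,0,0],
  [0.05,-0.31,0,0],
  [0.05,-0.31,0,0],
  [0.05,-0.31,0,0],
  [0.05,-0.31,0,0],
  [0.05,-0.31,0,0],
  [0.05,-0.31,0,0],
  [0.05,-0.31,0,0],
  [0.05,-0.31,0,0],
])

```text
time: 2.0
position: [520.3, 83.0, 301.8]
ee_rot: [[0.986, -0.165, -0.001], [-0.165, -0.986, -0.002], [-0.001, 0.002, -1.0]]
wrist_force: [-0.2, -0.5, -0.1]
finger_gap: 0.3
grasp_force: 0.0
```

```bash
python3 - <<'E'
from h import *
plan((540,89.6,241),-9.53)
E
```

```text
t 2.0 pos [520.3  83.  301.8] yaw -9.52 F [-0.2 -0.5 -0.1] gap 0.3 -> shift [ 0.0184 -0.0099  0.0607] turn 0.01
```

Request:
drive_tool([
  [0.01,-0.01,0.035,0],
  [0.015,-0.01,0.066,0],
  [0.02,-0.01,0.066,0],
  [0.03,-0.01,0.066,0],
  [0.038,-0.01,0.066,0],
  [0.046,-0.01,0.066,0],
  [0.054,-0.01,0.066,0],
  [0.062,-0.01,0.066,0],
  [0.068,-0.01,0.066,0],
  [0.074,-0.01,0.066,0],
])

```text
time: 3.0
position: [596.5, 82.0, 238.1]
ee_rot: [[0.986, -0.164, 0.003], [-0.164, -0.986, -0.001], [0.003, 0.0, -1.0]]
wrist_force: [-3.0, -1.7, 3.9]
finger_gap: 0.2
grasp_force: 2.3
```

Request:
drive_tool([
  [0.005,0,0,0],
  [0.01,0,0,0],
  [0.014,0,0,0],
  [0.016,0,0,0],
  [0.016,0,0,0],
])

```text
time: 3.5
position: [611.4, 80.0, 235.7]
ee_rot: [[0.987, -0.164, -0.0], [-0.164, -0.987, -0.0], [-0.0, 0.0, -1.0]]
wrist_force: [-0.9, -1.5, 0.9]
finger_gap: 0.6
grasp_force: 0.9
```

Request:
drive_tool([
  [0.004,0,0,0],
  [0.008,0,0,0],
  [0.012,0,0,0],
  [0.012,0,0,0],
])

```text
time: 3.9
position: [623.9, 79.0, 236.0]
ee_rot: [[0.987, -0.163, 0.001], [-0.163, -0.987, 0.001], [0.001, -0.001, -1.0]]
wrist_force: [-0.6, 0.2, -0.2]
finger_gap: 0.7
grasp_force: 0.3
```

```bash
python3 - <<'E'
from h import *
im,d=grab('side','side1'); cv2.imwrite('pics/s1.png',cv2.resize(im[120:270,230:400],None,fx=4,fy=4,interpolation=2)[:,:,::-1])
E
```

```text
(no output)
```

View pics/s1.png

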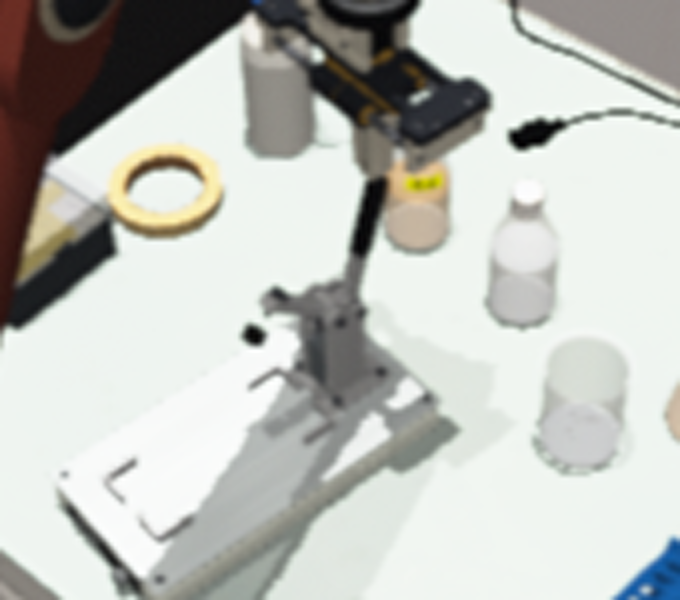

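The hold-down arm now stands up, with the foot at crop (255,335), and the handle at (370,215) leans away with the fingers at its tip. I'll push on to feel the stop.

Request:
drive_tool([
  [0.003,0,0.003,0],
  [0.006,0,0.003,0],
  [0.009,0,0.003,0],
  [0.009,0,0.003,0],
])

```text
time: 4.35
position: [632.3, 77.2, 233.2]
ee_rot: [[0.987, -0.163, 0.001], [-0.163, -0.987, 0.001], [0.001, -0.001, -1.0]]
wrist_force: [0.6, 0.5, 3.1]
finger_gap: 0.6
grasp_force: 1.3
```

Request:
drive_tool([
  [-0.02,0,0,0],
  [-0.06,0,-0.03,0],
  [-0.1,0,-0.06,0],
  [-0.1,0.05,-0.06,0],
  [-0.1,0.1,-0.06,0],
  [-0.1,0.15,-0.06,0],
  [-0.1,0.2,-0.06,0],
  [-0.1,0.2,-0.06,0],
], jaw=1)

```text
time: 5.15
position: [497.9, -114.4, 292.6]
ee_rot: [[0.984, -0.179, -0.002], [-0.179, -0.984, -0.006], [-0.001, 0.007, -1.0]]
wrist_force: [-0.4, 0.9, 0.9]
finger_gap: 59.7
grasp_force: 0.0
```

```bash
cat > hd.py <<'E'
import sys
from h import *
im,d=grab('top',sys.argv[1]); W=cloud('top',d)
N=np.array([457.2,103.5]); X=np.array([.9862,-.1654]); Y=np.array([.1654,.9862])
q=np.stack([(W[...,:2]-N)@X,(W[...,:2]-N)@Y,W[...,2]-42],-1)
m=(abs(q[...,1])<35)&(q[...,0]>30)&(q[...,0]<230)&(q[...,2]>50)&(q[...,2]<240)
for v,u in np.argwhere(m): print(u,v,q[v,u].round().astype(int),im[v,u].sum()//3,end=' | ')
E
python3 hd.py top1; python3 -c "
from h import *
plan((524,-271.4,200),6.3)"
```

```text
301 181 [156   7 213] 117 | 302 181 [158   4 209] 74 | 303 181 [158   1 209] 70 | 304 181 [158  -2 213] 89 | 305 181 [159  -5 208] 116 | 301 182 [155   6 207] 73 | 302 182 [154   3 213] 30 | 303 182 [154   0 214] 23 | 304 182 [154  -3 217] 34 | 305 182 [155  -5 215] 61 | 306 182 [157  -8 207] 111 | 300 183 [150   8 213] 97 | 301 183 [150   6 214] 38 | 302 183 [151   3 216] 16 | 303 183 [151   0 217] 17 | 304 183 [151  -3 218] 15 | 305 183 [153  -6 211] 28 | 306 183 [153  -8 211] 84 | 300 184 [149   8 205] 79 | 301 184 [148   5 213] 20 | 302 184 [148   2 215] 10 | 303 184 [148  -1 215] 17 | 304 184 [149  -3 214] 15 | 305 184 [150  -6 212] 25 | 306 184 [151  -9 210] 75 | 300 185 [147   8 204] 78 | 301 185 [145   5 212] 17 | 302 185 [145   2 213] 7 | 303 185 [146  -1 212] 14 | 304 185 [147  -4 211] 11 | 305 185 [147  -6 210] 21 | 306 185 [148  -9 211] 75 | 300 186 [146   8 194] 78 | 301 186 [143   5 209] 16 | 302 186 [143   2 210] 4 | 303 186 [143  -1 211] 6 | 304 186 [144  -4 212] 5 | 305 186 [145  -7 205] 25 | 306 186 [147  -9 199] 79 | 300 187 [145   8 183] 78 | 301 187 [143   5 196]
[... 9033 characters left out ...]
[ 44  -5 100] 56 | 301 225 [44 -8 98] 76 | 296 226 [ 39   7 102] 56 | 297 226 [ 39   4 100] 16 | 298 226 [ 39   0 103] 19 | 299 226 [ 40  -3 101] 20 | 300 226 [ 41  -5 100] 34 | 301 226 [41 -9 99] 91 | 296 227 [ 35   6 103] 62 | 297 227 [ 36   3 104] 13 | 298 227 [ 36   0 103] 8 | 299 227 [ 37  -3 106] 14 | 300 227 [ 37  -6 108] 36 | 301 227 [38 -9 96] 100 | 296 228 [33  6 95] 97 | 297 228 [ 33   3 101] 36 | 298 228 [ 33  -1 103] 8 | 299 228 [34 -3 98] 14 | 300 228 [ 34  -6 100] 45 | 301 228 [36 -9 92] 110 | 297 229 [31  2 95] 74 | 298 229 [31 -1 99] 47 | 299 229 [31 -4 97] 46 | t 5.2 pos [ 499.1 -109.3  292.6] yaw -9.95 F [ 0.3  0.8 -0.1] gap 63.9 -> shift [0.0527 0.1552 0.093 ] turn -16.25
```

```bash
sed -i "s/^for v,u.*/k=q[m]; s=k[(k[:,2]>k[:,2].max()-8)|((k[:,2]>185))]; print('handle top',k[k[:,2]>k[:,2].max()-6].mean(0).round(1),'tip max x',s.max(0).round(), 'nestside top', k[k[:,0]<100].max(0).round())/" hd.py; python3 - <<'E'
from h import *
plan((560.8,86.1,290),-9.53)
E
```

```text
t 5.2 pos [ 499.1 -109.3  292.6] yaw -9.95 F [ 0.3  0.8 -0.1] gap 63.9 -> shift [ 0.0271 -0.2031  0.0021] turn -0.42
```

Request:
drive_tool([
  [0.026,-0.05,0,0],
  [0.026,-0.1,0,0],
  [0.026,-0.15,0,0],
  [0.026,-0.198,0,0],
  [0.026,-0.198,0,0],
  [0.026,-0.198,0,0],
  [0.026,-0.198,0,0],
], jaw=-1)

```text
time: 5.9
position: [558.2, 86.1, 292.7]
ee_rot: [[0.986, -0.164, -0.001], [-0.164, -0.986, -0.001], [-0.001, 0.001, -1.0]]
wrist_force: [0.3, -0.1, 0.6]
finger_gap: 17.3
grasp_force: 0.0
```

```bash
python3 - <<'E'
from h import *
plan((560.8,86.1,207),-9.53)
E
```

```text
t 5.9 pos [558.2  86.1 292.7] yaw -9.43 F [ 0.3 -0.1  0.6] gap 17.3 -> shift [ 0.0026 -0.0005  0.0857] turn 0.1
```

Down, then push by about 32 mm.

Request:
drive_tool([
  [0,0,0.03,0],
  [0,0,0.06,0],
  [0,0,0.088,0],
  [0,0,0.088,0],
  [0.006,0,0.088,0],
  [0.012,0,0.088,0],
  [0.018,0,0.088,0],
  [0.024,0,0.088,0],
  [0.028,0,0.088,0],
  [0.028,0,0.088,0],
])

```text
time: 6.9
position: [586.5, 82.3, 205.4]
ee_rot: [[0.987, -0.163, 0.0], [-0.163, -0.987, 0.0], [0.0, -0.0, -1.0]]
wrist_force: [-1.0, -0.7, 0.9]
finger_gap: 0.6
grasp_force: 0.3
```

Request:
drive_tool([
  [0.004,0,0,0],
  [0.008,0,0,0],
  [0.01,0,0,0],
  [0.01,0,0,0],
])

```text
time: 7.3
position: [595.9, 80.7, 204.6]
ee_rot: [[0.987, -0.163, -0.001], [-0.163, -0.987, -0.0], [-0.001, 0.0, -1.0]]
wrist_force: [-1.9, -0.0, 0.2]
finger_gap: 0.7
grasp_force: 0.8
```

Request:
drive_tool([
  [0.003,0,0,0],
  [0.006,0,0,0],
  [0.009,0,0,0],
  [0.009,0,0,0],
  [0.009,0,0,0],
])

```text
time: 7.8
position: [606.0, 79.1, 205.6]
ee_rot: [[0.987, -0.164, 0.002], [-0.164, -0.987, 0.0], [0.002, -0.0, -1.0]]
wrist_force: [-1.5, -0.1, -0.4]
finger_gap: 0.5
grasp_force: 0.4
```

Request:
drive_tool([
  [0.002,0,0,0],
  [0.004,0,0,0],
  [0.006,0,0,0],
  [0.006,0,0,0],
  [0.006,0,0,0],
])

```text
time: 8.3
position: [611.3, 78.2, 205.4]
ee_rot: [[0.987, -0.163, 0.001], [-0.163, -0.987, 0.0], [0.001, -0.0, -1.0]]
wrist_force: [-1.7, -0.1, -0.9]
finger_gap: 0.5
grasp_force: 0.6
```

Request:
drive_tool([
  [0.002,0,0,0],
  [0.004,0,0,0],
  [0.006,0,0,0],
  [0.006,0,0,0],
])

```text
time: 8.7
position: [617.5, 77.2, 205.3]
ee_rot: [[0.987, -0.163, 0.001], [-0.163, -0.987, 0.0], [0.001, -0.0, -1.0]]
wrist_force: [-2.3, -0.4, -0.7]
finger_gap: 0.3
grasp_force: 0.5
```

```bash
python3 - <<'E'
from h import *
im,d=grab('side','side2'); cv2.imwrite('pics/s2.png',cv2.resize(im[120:240,260:380],None,fx=5,fy=5,interpolation=2)[:,:,::-1])
E
```

```text
(no output)
```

View pics/s2.png

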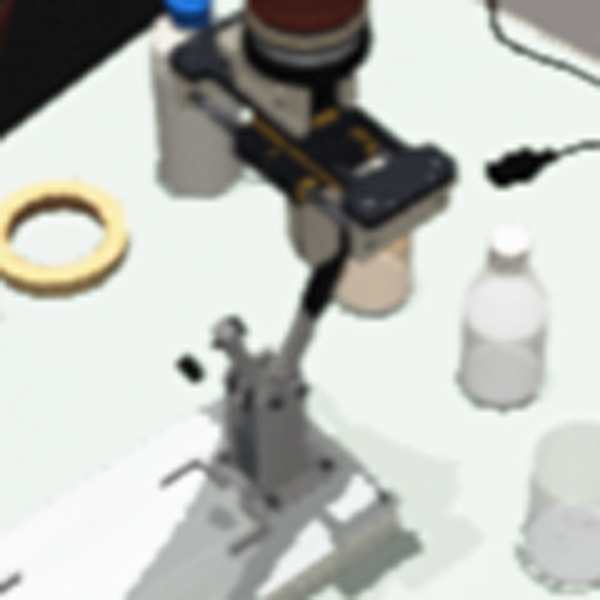

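The arm (crop 230,330) has nearly reached upright and the handle leans further, still against the fingers. Pushing on.

Request:
drive_tool([
  [0.003,0,0,0],
  [0.006,0,0,0],
  [0.008,0,0,0],
  [0.008,0,0,0],
  [0.008,0,0,0],
])

```text
time: 9.25
position: [624.9, 75.9, 205.3]
ee_rot: [[0.987, -0.163, 0.001], [-0.163, -0.987, 0.0], [0.001, -0.0, -1.0]]
wrist_force: [-1.8, -0.6, 0.3]
finger_gap: 0.6
grasp_force: 0.7
```

Request:
drive_tool([
  [-0.015,0,-0.02,0],
  [-0.04,0,-0.06,0],
  [-0.06,0,-0.1,0],
  [-0.08,0.05,-0.1,0],
  [-0.08,0.1,-0.1,0],
  [-0.08,0.15,-0.1,0],
  [-0.08,0.2,-0.1,0],
  [-0.08,0.2,-0.1,0],
])

```text
time: 10.05
position: [512.0, -118.2, 306.0]
ee_rot: [[0.984, -0.178, 0.002], [-0.178, -0.984, -0.007], [0.004, 0.006, -1.0]]
wrist_force: [-0.8, 0.4, 1.0]
finger_gap: 0.3
grasp_force: 0.0
```

```bash
python3 hd.py top2; python3 - <<'E'
from h import *
plan((560.8,86.1,290),-9.53)
im,d=load('top2'); cv2.imwrite('pics/t2.png',cv2.resize(im[165:245,265:345],None,fx=6,fy=6,interpolation=2)[:,:,::-1])
E
```

```text
handle top [196.3  -0.5 196.8] tip max x [204.   7. 200.] nestside top [100.  18. 173.]
t 10.1 pos [ 512.9 -114.2  305.9] yaw -9.97 F [-0.5  0.3  0.4] gap 0.3 -> shift [ 0.0125 -0.2056  0.0153] turn -0.44
```

View pics/t2.png

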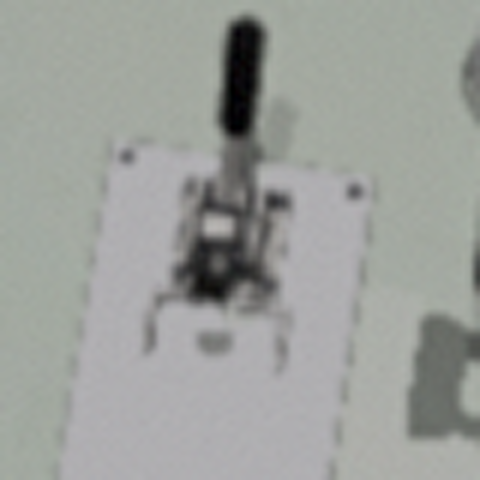

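The handle leans right back, with its tip at about 190/197 against 184/197 expected, and the arm end is 171 high. The clamp is fully open, so on to the rack.

```bash
python3 - <<'E'
from h import *
plan((524,-271.4,230),6.3)
E
```

```text
t 10.1 pos [ 512.9 -114.2  305.9] yaw -9.97 F [-0.5  0.3  0.4] gap 0.3 -> shift [0.0379 0.1527 0.0765] turn -16.27
```

Request:
drive_tool([
  [0.038,0.05,0.02,-8],
  [0.038,0.1,0.05,-16],
  [0.038,0.148,0.077,-16.3],
  [0.038,0.148,0.077,-16.3],
  [0.038,0.148,0.077,-16.3],
  [0.038,0.148,0.077,-16.3],
  [0.038,0.148,0.077,-16.3],
  [0.038,0.148,0.077,-16.3],
], jaw=1)

```text
time: 10.9
position: [528.0, -258.2, 229.4]
ee_rot: [[0.992, 0.124, 0.003], [0.124, -0.992, 0.0], [0.003, 0.0, -1.0]]
wrist_force: [-0.1, 0.3, 0.7]
finger_gap: 59.7
grasp_force: 0.0
```

```bash
python3 - <<'E'
from h import *
plan((524,-271.4,111.5),6.3)
E
```

```text
t 10.9 pos [ 528.  -258.2  229.4] yaw 7.13 F [-0.1  0.3  0.7] gap 59.7 -> shift [-0.0059  0.0126  0.1179] turn 0.83
```

Request:
drive_tool([
  [-0.006,0.0125,0,0.8],
  [-0.006,0.0125,0,0.8],
  [-0.006,0.0125,0.02,0.8],
  [-0.006,0.0125,0.05,0.8],
  [-0.006,0.0125,0.08,0.8],
  [-0.006,0.0125,0.1,0.8],
  [-0.006,0.0125,0.118,0.8],
  [-0.006,0.0125,0.118,0.8],
])

```text
time: 11.7
position: [519.9, -273.1, 107.8]
ee_rot: [[0.994, 0.106, -0.005], [0.106, -0.994, 0.002], [-0.005, -0.003, -1.0]]
wrist_force: [-0.4, 0.5, 0.4]
finger_gap: 93.3
grasp_force: 0.0
```

```bash
python3 - <<'E'
from h import *
plan((524,-271.4,111.5),6.3)
E
```

```text
t 11.7 pos [ 519.9 -273.1  107.8] yaw 6.07 F [-0.4  0.5  0.4] gap 93.3 -> shift [ 0.0042 -0.0013 -0.0037] turn -0.23
```

Request:
drive_tool([
  [0.004,-0.001,-0.004,0],
  [0.004,-0.001,-0.004,0],
  [0.004,-0.001,-0.004,0],
  [0.004,-0.001,-0.004,0],
  [0.004,-0.001,-0.004,0],
  [0.004,-0.001,-0.004,0],
  [0.004,-0.001,-0.004,0],
  [0.004,-0.001,-0.004,0],
], jaw=-1)

```text
time: 12.5
position: [525.7, -272.2, 114.1]
ee_rot: [[0.994, 0.106, -0.0], [0.106, -0.994, 0.0], [-0.0, -0.0, -1.0]]
wrist_force: [0.5, 0.2, 1.2]
finger_gap: 33.4
grasp_force: 0.0
```

```bash
python3 - <<'E'
from h import *
s=sense(); print(s['finger_gap'],s['grasp_force'])
a,_=grab('side','side3'); b,_=grab('top','top3')
big=np.hstack([cv2.resize(a[220:340,340:440],None,fx=4,fy=4,interpolation=2),cv2.resize(b[180:300,380:470],None,fx=4,fy=4,interpolation=2)])
cv2.imwrite('pics/g3.png',big[:,:,::-1])
E
```

```text
33.369515149976415 0.0
```

View pics/g3.png

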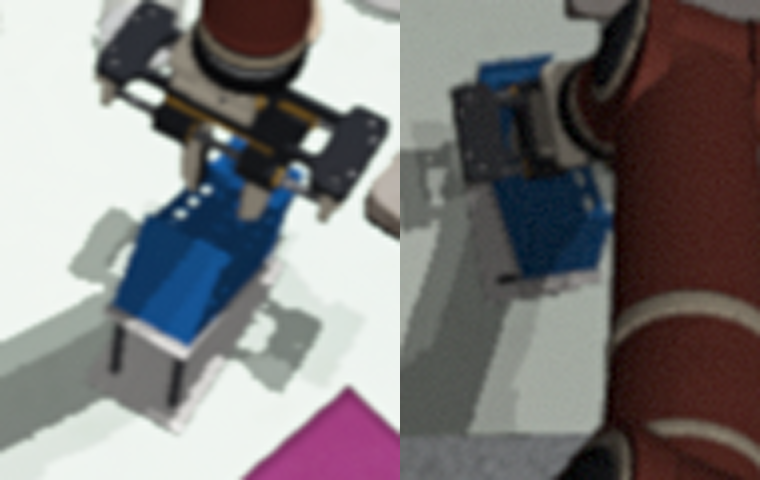

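```bash
python3 - <<'E'
from h import *
im,d=load('top0'); W=cloud('top',d)
a=np.radians(6.3); h=np.array([np.cos(a),np.sin(a)]); n=np.array([-h[1],h[0]]); C=np.array([524,-271.4])
s=(W[...,:2]-C)@h; t=(W[...,:2]-C)@n; hs=cv2.cvtColor(im,cv2.COLOR_RGB2HSV); blue=(hs[...,0]>95)&(hs[...,0]<125)&(hs[...,1]>120)
for lo in range(-100,91,10):
    m=(s>=lo)&(s<lo+10)&(abs(t)<60)&blue
    if m.any():
        top=m&(W[...,2]>W[m][:,2].max()-9)
        print(lo,'z',np.percentile(W[m][:,2],[10,50,90]).round(),'t',t[top].min().round(),t[top].max().round(),'t all',t[m].min().round(),t[m].max().round())
E
```

```text
-100 z [108. 115. 123.] t -27.0 27.0 t all -30.0 27.0
-90 z [122. 131. 141.] t -22.0 28.0 t all -31.0 28.0
-80 z [120. 148. 158.] t -30.0 27.0 t all -30.0 28.0
-70 z [114. 164. 171.] t -27.0 26.0 t all -29.0 28.0
-60 z [105. 150. 155.] t -30.0 27.0 t all -30.0 28.0
-50 z [ 76. 141. 148.] t -30.0 28.0 t all -31.0 28.0
-40 z [ 95. 139. 145.] t -30.0 28.0 t all -30.0 29.0
-30 z [ 64.  96. 136.] t -30.0 28.0 t all -31.0 28.0
-20 z [ 78. 128. 133.] t -27.0 29.0 t all -32.0 29.0
-10 z [ 50.  82. 125.] t -29.0 29.0 t all -33.0 29.0
0 z [ 70. 117. 122.] t -28.0 29.0 t all -30.0 29.0
10 z [ 41.  87. 114.] t -30.0 28.0 t all -30.0 29.0
20 z [ 59. 104. 109.] t -29.0 29.0 t all -29.0 29.0
30 z [ 34.  79. 102.] t -28.0 27.0 t all -28.0 28.0
40 z [45. 93. 98.] t -29.0 28.0 t all -30.0 29.0
50 z [51. 63. 91.] t -29.0 28.0 t all -32.0 28.0
60 z [73. 84. 88.] t -27.0 29.0 t all -28.0 29.0
70 z [79. 84. 89.] t -25.0 25.0 t all -27.0 26.0
```

```bash
python3 - <<'E'
from h import *
im,d=load('side3'); W=cloud('side',d)
a=np.radians(6.1); h=np.array([np.cos(a),np.sin(a)]); n=np.array([-h[1],h[0]]); C=np.array([525.7,-272.2])
s=(W[...,:2]-C)@h; t=(W[...,:2]-C)@n
hs=cv2.cvtColor(im,cv2.COLOR_RGB2HSV); blue=(hs[...,0]>95)&(hs[...,0]<125)&(hs[...,1]>120)
# fingers: non-blue, near tool axis
m=(abs(s)<15)&(abs(t)<70)&(W[...,2]>90)&(W[...,2]<165)&~blue
for v,u in np.argwhere(m)[::4]: print(u,v,int(s[v,u]),int(t[v,u]),int(W[v,u,2]),end=' | ')
print()
for lo in range(-60,80,20):
    m=(s>=lo)&(s<lo+10)&(abs(t)<60)&blue
    if m.any(): print(lo,'z',np.percentile(W[m][:,2],[50,90]).round(),np.percentile(t[m],[2,98]).round(),m.sum())
E
```

```text
392 258 4 17 164 | 387 260 -8 25 163 | 386 261 -8 28 156 | 385 262 -8 30 149 | 389 262 -11 17 164 | 387 263 -9 23 151 | 385 264 -9 29 141 | 389 264 -8 17 150 | 388 265 -7 20 141 | 388 266 -10 19 141 | 385 267 -9 28 126 | 389 267 -8 16 135 | 388 268 -3 21 119 | 407 268 0 -32 163 | 401 269 -10 -20 160 | 407 269 7 -31 146 | 403 270 -10 -26 160 | 400 271 -8 -17 145 | 404 271 -8 -28 155 | 400 272 -7 -17 138 | 404 272 -8 -29 150 | 401 273 -9 -21 139 | 405 273 12 -26 114 | 403 274 -10 -28 141 | 
-60 z [110. 152.] [-33.  16.] 15
-40 z [140. 146.] [-35.  24.] 44
-20 z [127. 131.] [-33.  25.] 38
0 z [ 75. 120.] [-32.  22.] 45
20 z [ 65. 108.] [-32.  23.] 38
40 z [93. 95.] [-31.  26.] 27
60 z [68. 73.] [-26.  21.] 5
```

Request:
drive_tool([
  [0,0,-0.03,0],
  [0,0,-0.07,0],
  [0,0,-0.1,0],
  [0,0,-0.1,0],
  [0,0,-0.1,0],
  [0,0,-0.1,0],
])

```text
time: 13.2
position: [524.8, -271.8, 212.8]
ee_rot: [[0.994, 0.106, -0.003], [0.106, -0.994, 0.001], [-0.003, -0.002, -1.0]]
wrist_force: [-0.1, -0.9, -0.6]
finger_gap: 0.6
grasp_force: 0.0
```

```bash
cat > tip.py <<'E'
import sys
from h import *
im,d=grab('side',sys.argv[1]); W=cloud('side',d); s_=sense(); p=np.array(s_['position']); R=np.array(s_['ee_rot'])
L=(W-p)@R; hs=cv2.cvtColor(im,cv2.COLOR_RGB2HSV); blue=(hs[...,0]>95)&(hs[...,0]<125)&(hs[...,1]>120)
print(p.round(1),'gap',s_['finger_gap'])
m=(abs(L[...,0])<25)&(abs(L[...,1])<75)&(L[...,2]>-60)&(L[...,2]<40)&~blue
for v,u in np.argwhere(m): 
    if L[v,u,2]>-25: print(u,v,L[v,u].round().astype(int),end=' | ')
E
python3 tip.py side4
```

```text
[ 524.7 -271.7  212.6] gap 0.11086193952838415
394 248 [ -9 -10 -23] | 395 249 [ -8  -7 -21] | 396 249 [ -7  -5 -21] | 396 250 [ -9  -4 -19] | 397 250 [ -9  -1 -22] | 398 251 [-11   3 -24] | 399 251 [ -9   5 -22] | 400 251 [ -9   8 -25] | 401 251 [ -7  10 -24] |
```

Request:
drive_tool([
  [0,0,0,0],
  [0,0,0,0],
  [0,0,0,0],
  [0,0,0,0],
  [0,0,0,0],
  [0,0,0,0],
  [0,0,0,0],
  [0,0,0,0],
  [0,0,0,0],
  [0,0,0,0],
], jaw=1)

```text
time: 14.25
position: [525.7, -272.2, 214.2]
ee_rot: [[0.994, 0.106, 0.0], [0.106, -0.994, 0.0], [0.0, -0.0, -1.0]]
wrist_force: [-1.1, -0.1, -0.1]
finger_gap: 76.1
grasp_force: 0.0
```

```bash
python3 tip.py side5; python3 hd.py top5
```

```text
[ 525.7 -272.2  214.2] gap 80.05445286540883
388 239 [  6 -38 -23] | 382 241 [ -8 -48 -23] | 387 241 [ -1 -37 -23] | 383 242 [ -8 -45 -21] | 385 242 [ -4 -41 -20] | 386 242 [ -4 -38 -22] | 384 243 [ -8 -42 -18] | 385 243 [ -8 -39 -21] | 411 255 [ -5  37 -22] | 411 256 [ -7  39 -22] | 411 257 [-11  41 -24] | 412 257 [ -9  43 -23] | 412 258 [ -8  43 -17] | 413 258 [ -9  46 -21] | 414 258 [-10  49 -25] | handle top [194.5  -0.2 197.1] tip max x [205.   8. 200.] nestside top [100.  18. 176.]
```

Both depth views put the real fingertips about 28 mm higher than the stated tool frame gives (tool z ≈ -17). This explains the slip off the handle and the miss above the deck, so I'll aim lower.

Request:
drive_tool([
  [0,0,0.03,0],
  [0,0,0.06,0],
  [0,0,0.09,0],
  [0,0,0.11,0],
  [0,0,0.128,0],
  [0,0,0.128,0],
  [0,0,0.128,0],
], jaw=1)

```text
time: 15.05
position: [526.0, -272.3, 86.4]
ee_rot: [[0.994, 0.106, 0.0], [0.106, -0.994, 0.0], [0.0, 0.0, -1.0]]
wrist_force: [0.0, 0.6, 0.8]
finger_gap: 92.8
grasp_force: 0.0
```

Request:
drive_tool([
  [0,0,0,0],
  [0,0,0,0],
  [0,0,0,0],
  [0,0,0,0],
  [0,0,0,0],
  [0,0,0,0],
], jaw=-1)

```text
time: 15.65
position: [526.4, -273.6, 86.9]
ee_rot: [[0.994, 0.106, 0.002], [0.106, -0.994, -0.002], [0.002, 0.002, -1.0]]
wrist_force: [0.1, -2.4, 2.9]
finger_gap: 60.9
grasp_force: 30.0
```

Request:
drive_tool([
  [0,0,-0.01,0],
  [0,0,-0.025,0],
  [0,0,-0.045,0],
  [0,0,-0.065,0],
  [0,0,-0.085,0],
  [0,0,-0.1,0],
  [0,0,-0.1,0],
  [0,0,-0.1,0],
])

```text
time: 16.45
position: [524.9, -271.3, 185.4]
ee_rot: [[0.994, 0.107, -0.002], [0.107, -0.994, 0.002], [-0.002, -0.002, -1.0]]
wrist_force: [-0.4, -0.1, -4.2]
finger_gap: 61.1
grasp_force: 30.0
```

```bash
cat > rk.py <<'E'
import sys
from h import *
# rack pitch/extent in the tool frame from the side and top views
p=np.array(sense()['position']); R=np.array(sense()['ee_rot'])
for n in('side','top'):
    im,d=grab(n,sys.argv[1]+n); W=cloud(n,d)
    hs=cv2.cvtColor(im,cv2.COLOR_RGB2HSV); blue=(hs[...,0]>95)&(hs[...,0]<125)&(hs[...,1]>120)
    L=(W-p)@R; m=blue&(abs(L[...,0])<130)&(abs(L[...,1])<60)&(abs(L[...,2])<150)
    k=L[m]; print(n,len(k),'x',np.percentile(k[:,0],[1,99]).round(),'y',np.percentile(k[:,1],[1,99]).round())
    for lo in range(-110,110,20):
        j=k[(k[:,0]>=lo)&(k[:,0]<lo+20)]
        if len(j)>3: print(lo,'top',(p[2]-np.percentile(j[:,2],5)).round(),'low',(p[2]-np.percentile(j[:,2],97)).round(),len(j),end=' ; ')
    print()
plan((535,-130,180),0)
E
python3 rk.py r1
```

```text
side 1122 x [-103.   66.] y [-28.  32.]
-110 top 228.0 low 202.0 215 ; -90 top 262.0 low 215.0 332 ; -70 top 270.0 low 178.0 114 ; -50 top 260.0 low 170.0 96 ; -30 top 310.0 low 61.0 112 ; -10 top 223.0 low 147.0 87 ; 10 top 211.0 low 135.0 68 ; 30 top 201.0 low 126.0 40 ; 50 top 187.0 low 144.0 55 ; 
top 708 x [-101.   72.] y [-35.  26.]
-110 top 224.0 low 202.0 86 ; -90 top 259.0 low 188.0 169 ; -70 top 268.0 low 175.0 152 ; -50 top 246.0 low 168.0 167 ; -30 top 235.0 low 157.0 29 ; 30 top 313.0 low 305.0 5 ; 50 top 186.0 low 157.0 80 ; 70 top 188.0 low 180.0 20 ; 
t 16.55 pos [ 524.5 -271.3  184.6] yaw 6.12 F [-0.1 -0.2 -3.3] gap 61.4 -> shift [ 0.0255 -0.1394  0.0049] turn 6.12
```

```bash
python3 - <<'E'
from h import *
plan((572,-137,125),-9.53)
print([ray('top',*q).round() for q in((355,258,19),(345,247,19),(366,270,19),(353,175,50))])
E
```

```text
t 16.55 pos [ 524.5 -271.3  184.6] yaw 6.12 F [-0.1 -0.2 -3.3] gap 61.4 -> shift [ 0.0617 -0.1284  0.0597] turn 15.65
[array([399., -89.,  19.]), array([436., -56.,  19.]), array([ 359., -124.,   19.]), array([677., -88.,  50.])]
```

Request:
drive_tool([
  [0.02,-0.03,0,3],
  [0.035,-0.06,0.01,7],
  [0.055,-0.085,0.02,11],
  [0.074,-0.096,0.04,15.6],
  [0.074,-0.096,0.06,15.6],
  [0.074,-0.096,0.06,15.6],
  [0.074,-0.096,0.06,15.6],
  [0.074,-0.096,0.06,15.6],
])

```text
time: 17.35
position: [589.3, -170.1, 127.0]
ee_rot: [[0.986, -0.167, 0.001], [-0.167, -0.986, -0.001], [0.001, 0.001, -1.0]]
wrist_force: [-0.6, -0.2, -3.1]
finger_gap: 60.8
grasp_force: 30.0
```

```bash
python3 - <<'E'
from h import *
plan((588.4,-167,75),-9.53)
E
```

```text
t 17.35 pos [ 589.3 -170.1  127. ] yaw -9.59 F [-0.6 -0.2 -3.1] gap 60.8 -> shift [-0.0015 -0.0029  0.052 ] turn -0.06
```

Lower to contact with the bench.

Request:
drive_tool([
  [0,-0.003,0.02,0],
  [0,-0.003,0.04,0],
  [0,-0.003,0.05,0],
  [0,-0.003,0.055,0],
  [0,-0.003,0.055,0],
])

```text
time: 17.85
position: [589.6, -166.4, 71.3]
ee_rot: [[0.986, -0.166, 0.0], [-0.166, -0.986, -0.0], [0.0, 0.0, -1.0]]
wrist_force: [0.7, -0.1, -2.9]
finger_gap: 60.9
grasp_force: 30.0
```

Request:
drive_tool([
  [0,0,0.003,0],
  [0,0,0.006,0],
  [0,0,0.009,0],
  [0,0,0.009,0],
])

```text
time: 18.25
position: [588.7, -166.0, 64.7]
ee_rot: [[0.986, -0.165, -0.001], [-0.165, -0.986, 0.0], [-0.001, 0.0, -1.0]]
wrist_force: [-5.9, 0.3, 10.5]
finger_gap: 61.0
grasp_force: 30.0
```

Request:
drive_tool([
  [-0.005,0,0.001,0],
  [-0.01,0,0.002,0],
  [-0.015,0,0.004,0],
  [-0.02,0,0.007,0],
  [-0.025,0,0.01,0],
  [-0.03,0,0.014,0],
  [-0.03,0,0.014,0],
])

```text
time: 18.95
position: [558.3, -160.5, 47.1]
ee_rot: [[0.986, -0.165, -0.003], [-0.165, -0.986, 0.001], [-0.003, -0.0, -1.0]]
wrist_force: [-0.9, -0.3, -1.8]
finger_gap: 61.2
grasp_force: 30.0
```

Request:
drive_tool([
  [-0.004,0,0.004,0],
  [-0.007,0,0.007,0],
  [-0.01,0,0.01,0],
  [-0.013,0,0.013,0],
  [-0.015,0,0.016,0],
  [-0.015,0,0.016,0],
  [-0.015,0,0.016,0],
])

```text
time: 19.65
position: [547.0, -159.0, 34.3]
ee_rot: [[0.986, -0.165, 0.004], [-0.165, -0.986, -0.001], [0.004, 0.0, -1.0]]
wrist_force: [-2.2, 0.5, 9.2]
finger_gap: 61.3
grasp_force: 30.0
```

```bash
python3 rk.py r2
```

```text
side 822 x [-85.  25.] y [-31.  35.]
-90 top 79.0 low 7.0 235 ; -70 top 73.0 low 6.0 113 ; -50 top 73.0 low 5.0 149 ; -30 top 176.0 low 5.0 157 ; -10 top 170.0 low 4.0 122 ; 10 top 179.0 low 2.0 38 ; 30 top 72.0 low 68.0 7 ; 
top 413 x [-83.  78.] y [-34.  27.]
-90 top 80.0 low 29.0 92 ; -70 top 70.0 low 3.0 106 ; -50 top 70.0 low 4.0 106 ; -30 top 72.0 low 1.0 70 ; 50 top 70.0 low 27.0 15 ; 70 top 71.0 low 25.0 20 ; 
t 19.75 pos [ 547.  -158.9   34.3] yaw -9.48 F [-1.4 -0.2  9. ] gap 61.0 -> shift [-0.0159 -0.0265 -0.1458] turn -9.48
```

Request:
drive_tool([
  [0,0,0.002,0],
  [0,0,0.004,0],
  [0,0,0.004,0],
  [0,0,0.004,0],
])

```text
time: 20.15
position: [547.2, -159.2, 33.6]
ee_rot: [[0.986, -0.165, 0.005], [-0.165, -0.986, -0.002], [0.006, 0.001, -1.0]]
wrist_force: [-7.6, 1.0, 30.5]
finger_gap: 60.9
grasp_force: 30.0
```

Request:
drive_tool([
  [0,0,-0.015,0],
  [-0.01,0,-0.04,0],
  [-0.04,0,-0.062,0],
  [-0.08,-0.02,-0.074,0],
  [-0.12,-0.045,-0.074,0],
  [-0.15,-0.075,-0.074,0],
  [-0.155,-0.11,-0.074,0],
  [-0.155,-0.145,-0.074,0],
  [-0.155,-0.175,-0.074,0],
  [-0.155,-0.205,-0.074,0],
])

```text
time: 21.15
position: [426.1, 70.7, 102.1]
ee_rot: [[0.986, -0.164, 0.0], [-0.164, -0.986, 0.0], [0.0, -0.0, -1.0]]
wrist_force: [0.5, -0.2, -3.5]
finger_gap: 61.0
grasp_force: 30.0
```

```bash
python3 rk.py r3; python3 - <<'E'
from h import *
plan((459.7,103.1,106),-9.53)
E
```

```text
side 851 x [-85.  76.] y [-30.  33.]
-90 top 149.0 low 77.0 208 ; -70 top 140.0 low 73.0 133 ; -50 top 141.0 low 72.0 142 ; -30 top 140.0 low 72.0 149 ; -10 top 138.0 low 70.0 79 ; 10 top 100.0 low 71.0 37 ; 30 top 228.0 low 70.0 43 ; 50 top 101.0 low 68.0 36 ; 70 top 147.0 low 69.0 24 ; 
top 21 x [69. 78.] y [-37. -15.]
70 top 143.0 low 130.0 19 ; 
t 21.25 pos [427.1  74.7 102.2] yaw -9.0 F [ 0.  -0.3 -3.3] gap 61.0 -> shift [ 0.1387  0.185  -0.0783] turn -9.0
t 21.25 pos [427.1  74.7 102.2] yaw -9.0 F [ 0.  -0.3 -3.3] gap 61.0 -> shift [ 0.0277 -0.0331 -0.0036] turn 0.53
```

Request:
drive_tool([
  [0,-0.02,0,0],
  [0,-0.037,0,0],
  [0.01,-0.037,0,0],
  [0.02,-0.037,0,0],
  [0.026,-0.037,0,0],
  [0.026,-0.037,0,0],
  [0.026,-0.037,0,0],
])

```text
time: 21.95
position: [457.6, 100.5, 102.0]
ee_rot: [[0.986, -0.167, -0.001], [-0.167, -0.986, -0.0], [-0.001, 0.001, -1.0]]
wrist_force: [0.2, 0.1, -4.2]
finger_gap: 61.1
grasp_force: 30.0
```

```bash
python3 - <<'E'
from h import *
plan((460.2,103,82),-9.53)
E
```

```text
t 21.95 pos [457.6 100.5 102. ] yaw -9.6 F [ 0.2  0.1 -4.2] gap 61.1 -> shift [ 0.0022 -0.0029  0.02  ] turn -0.07
```

Request:
drive_tool([
  [0.002,-0.003,0,0],
  [0.002,-0.003,0.005,0],
  [0.002,-0.003,0.01,0],
  [0.002,-0.003,0.015,0],
  [0.002,-0.003,0.018,0],
  [0.002,-0.003,0.018,0],
])

```text
time: 22.55
position: [459.9, 104.0, 83.6]
ee_rot: [[0.986, -0.165, -0.001], [-0.165, -0.986, -0.0], [-0.001, 0.001, -1.0]]
wrist_force: [-0.7, 0.2, -2.7]
finger_gap: 60.9
grasp_force: 30.0
```

Request:
drive_tool([
  [0,0,0.003,0],
  [0,0,0.006,0],
  [0,0,0.008,0],
  [0,0,0.008,0],
  [0,0,0.008,0],
])

```text
time: 23.05
position: [460.6, 104.1, 76.3]
ee_rot: [[0.986, -0.165, 0.0], [-0.165, -0.986, 0.0], [0.0, -0.0, -1.0]]
wrist_force: [-0.9, -0.4, -2.5]
finger_gap: 60.9
grasp_force: 30.0
```

Request:
drive_tool([
  [0,0,0.001,0],
  [0,0,0.002,0],
  [0,0,0.003,0],
  [0,0,0.003,0],
])

```text
time: 23.45
position: [460.6, 104.2, 75.7]
ee_rot: [[0.986, -0.165, 0.001], [-0.165, -0.986, 0.0], [0.001, -0.001, -1.0]]
wrist_force: [-4.7, -1.3, 17.7]
finger_gap: 61.2
grasp_force: 30.0
```

Seated at the expected height. Release and withdraw upwards.

Request:
drive_tool([
  [0,0,-0.001,0],
  [0,0,-0.002,0],
  [0,0,-0.002,0],
  [0,0,-0.002,0],
  [0,0,-0.002,0],
  [0,0,-0.002,0],
  [0,0,-0.002,0],
], jaw=1)

```text
time: 24.15
position: [460.4, 104.1, 75.1]
ee_rot: [[0.986, -0.165, -0.0], [-0.165, -0.986, 0.0], [-0.0, 0.0, -1.0]]
wrist_force: [-0.7, -0.6, -0.1]
finger_gap: 93.2
grasp_force: 0.0
```

Request:
drive_tool([
  [0,0,-0.03,0],
  [0,0,-0.07,0],
  [0,0,-0.12,0],
  [0,0,-0.17,0],
  [0,0,-0.21,0],
  [0,0,-0.21,0],
  [0,0.05,-0.21,0],
  [0,0.1,-0.21,0],
  [0,0.15,-0.21,0],
  [0,0.2,-0.21,0],
])

```text
time: 25.15
position: [426.2, -94.7, 284.4]
ee_rot: [[0.986, -0.164, -0.001], [-0.164, -0.986, 0.0], [-0.001, -0.0, -1.0]]
wrist_force: [1.4, 0.3, -0.0]
finger_gap: 92.9
grasp_force: 0.0
```

```bash
cat > nest.py <<'E'
import sys
from h import *
N=np.array([457.2,103.5]); X=np.array([.9862,-.1654]); Y=np.array([.1654,.9862])
im,d=grab('top',sys.argv[1]); W=cloud('top',d); hs=cv2.cvtColor(im,cv2.COLOR_RGB2HSV)
q=np.stack([(W[...,:2]-N)@X,(W[...,:2]-N)@Y,W[...,2]-42],-1)
m=(hs[...,0]>95)&(hs[...,0]<125)&(hs[...,1]>120)&(abs(q[...,0])<130)&(abs(q[...,1])<60)&(q[...,2]>55)
k=q[m]; r=cv2.minAreaRect(k[:,:2].astype(np.float32)); print(len(k),'rect',r,'x',np.percentile(k[:,0],[1,99]).round(1),'y',np.percentile(k[:,1],[1,99]).round(1))
for lo in range(-90,90,20):
    j=k[(k[:,0]>=lo)&(k[:,0]<lo+20)]
    if len(j): print(lo,np.percentile(j[:,2],[50,95]).round(1),end=' ')
cv2.imwrite('pics/'+sys.argv[1]+'c.png',cv2.resize(im[170:290,255:355],None,fx=5,fy=5,interpolation=2)[:,:,::-1])
E
python3 nest.py n1; python3 -c "
from h import *
plan((620,76,330),-9.53)"
```

```text
636 rect ((1.7776336669921875, 1.1955852508544922), (160.5117645263672, 58.88120651245117), 0.39558976888656616) x [-77.4  80.7] y [-27.6  30. ]
-90 [69.1 79.9] -70 [67.  70.1] -50 [66.6 69.8] -30 [66.6 70. ] -10 [66.6 71.7] 10 [66.4 70.9] 30 [66.4 70.3] 50 [67.8 72. ] 70 [66.8 76.9] t 25.2 pos [ 423.7 -105.4  284.5] yaw -10.37 F [-1.3 -5.5 -0.2] gap 93.0 -> shift [ 0.1604 -0.2135 -0.0473] turn -0.84
```

View pics/n1c.png

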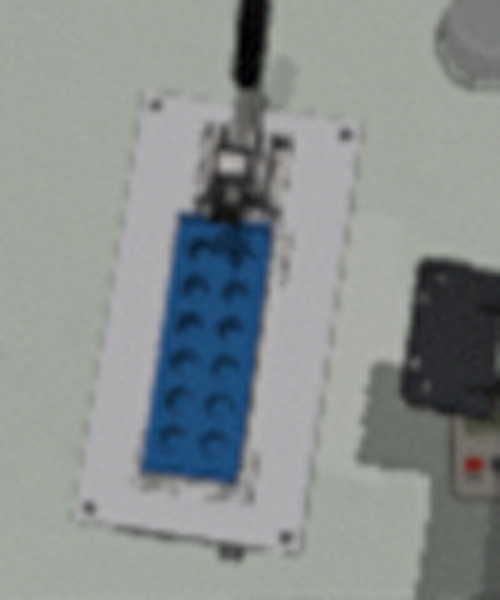

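The rack sits square between the angles (top edge near crop (180,212)-(272,225), bottom (140,470)-(237,482)). It is level and about 2 mm off centre. Next I throw the handle from its far side.

```bash
python3 - <<'E'
from h import *
plan((457.2+218*.9862,103.5-218*.1654,300),-9.53)
E
```

```text
t 25.2 pos [ 423.7 -105.4  284.5] yaw -10.37 F [-1.3 -5.5 -0.2] gap 93.0 -> shift [ 0.2133 -0.2147 -0.0173] turn -0.84
```

Request:
drive_tool([
  [0.05,0,-0.02,0],
  [0.1,0,-0.02,0],
  [0.15,0,-0.02,0],
  [0.19,-0.03,-0.02,0],
  [0.21,-0.075,-0.02,0],
  [0.212,-0.12,-0.02,0],
  [0.212,-0.165,-0.02,0],
  [0.212,-0.202,-0.02,0],
  [0.212,-0.202,-0.02,0],
  [0.212,-0.202,-0.02,0],
], jaw=-1)

```text
time: 26.2
position: [669.3, 72.4, 303.4]
ee_rot: [[0.987, -0.163, -0.003], [-0.163, -0.987, -0.001], [-0.003, 0.001, -1.0]]
wrist_force: [-0.2, -0.3, 0.9]
finger_gap: 17.9
grasp_force: 0.0
```

```bash
python3 - <<'E'
from h import *
plan((457.2+218*.9862,103.5-218*.1654,202),-9.53)
E
```

```text
t 26.2 pos [669.3  72.4 303.4] yaw -9.36 F [-0.2 -0.3  0.9] gap 17.9 -> shift [0.004  0.0043 0.1014] turn 0.17
```

Request:
drive_tool([
  [0.004,0.004,0,0],
  [0.004,0.004,0.03,0],
  [0.004,0.004,0.065,0],
  [0.004,0.004,0.1,0],
  [0.004,0.004,0.1,0],
  [-0.005,0.004,0.1,0],
  [-0.013,0.004,0.1,0],
  [-0.021,0.004,0.1,0],
  [-0.029,0.004,0.1,0],
  [-0.037,0.004,0.1,0],
])

```text
time: 27.2
position: [631.2, 73.6, 205.8]
ee_rot: [[0.986, -0.165, -0.001], [-0.165, -0.986, 0.0], [-0.001, -0.0, -1.0]]
wrist_force: [1.1, -0.1, 0.9]
finger_gap: 0.5
grasp_force: 0.7
```

Request:
drive_tool([
  [-0.008,0,0,0],
  [-0.016,0,0,0],
  [-0.024,0,0,0],
  [-0.032,0,0,0],
  [-0.04,0,0,0],
  [-0.04,0,0,0],
])

```text
time: 27.8
position: [592.7, 80.0, 205.3]
ee_rot: [[0.986, -0.165, 0.0], [-0.165, -0.986, 0.0], [0.0, -0.0, -1.0]]
wrist_force: [2.1, -0.5, 0.8]
finger_gap: 0.8
grasp_force: 1.0
```

```bash
python3 - <<'E'
from h import *
plan((457.2+104*.9862,103.5-104*.1654,202),-9.53)
E
```

```text
t 27.8 pos [592.7  80.  205.3] yaw -9.48 F [ 2.1 -0.5  0.8] gap 0.8 -> shift [-0.0335 -0.0008  0.0033] turn 0.05
```

Request:
drive_tool([
  [-0.005,0,0,0],
  [-0.01,0,0,0],
  [-0.015,0,0,0],
  [-0.02,0,0,0],
  [-0.025,0,0,0],
  [-0.028,0,0,0],
  [-0.028,0,0,0],
])

```text
time: 28.5
position: [575.2, 82.7, 207.6]
ee_rot: [[0.986, -0.167, 0.023], [-0.167, -0.986, -0.001], [0.023, -0.003, -1.0]]
wrist_force: [17.6, -2.5, -4.2]
finger_gap: 0.5
grasp_force: 7.5
```

Request:
drive_tool([
  [-0.003,0,0,0],
  [-0.006,0,0,0],
  [-0.008,0,0,0],
  [-0.008,0,0,0],
])

```text
time: 28.9
position: [574.5, 82.8, 209.4]
ee_rot: [[0.985, -0.168, 0.039], [-0.168, -0.986, -0.002], [0.039, -0.005, -0.999]]
wrist_force: [26.5, -4.2, -6.6]
finger_gap: 0.1
grasp_force: 11.9
```

```bash
python3 - <<'E'
from h import *
im,d=grab('side','side6'); cv2.imwrite('pics/s6.png',cv2.resize(im[120:250,250:380],None,fx=4.6,fy=4.6,interpolation=2)[:,:,::-1])
E
```

```text
(no output)
```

View pics/s6.png

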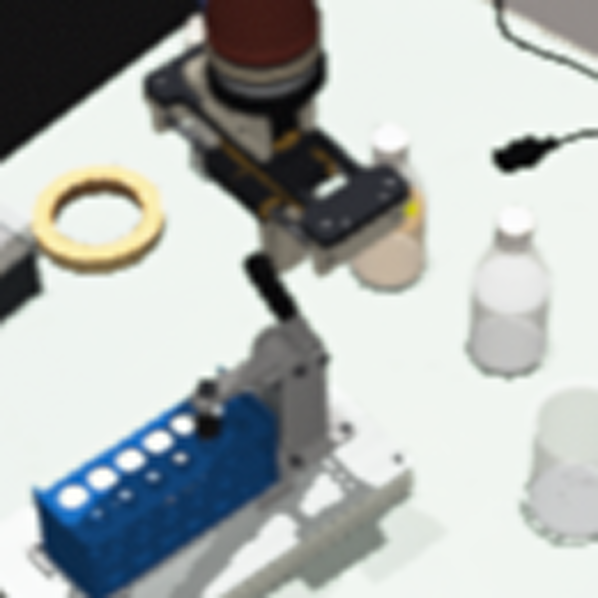

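The handle (crop 270,285) leans towards the nest, hard on its stop, and the foot (208,410) is on the deck. I'll back off and check that it stays.

Request:
drive_tool([
  [0.01,0,0,0],
  [0.02,0,0,0],
  [0.04,0,0,0],
  [0.06,0,-0.03,0],
  [0.06,0,-0.07,0],
  [0.06,0,-0.1,0],
  [0.06,0.05,-0.1,0],
  [0.06,0.1,-0.1,0],
  [0.06,0.15,-0.1,0],
  [0.06,0.15,-0.1,0],
])

```text
time: 29.95
position: [587.6, -82.2, 304.4]
ee_rot: [[0.984, -0.18, -0.007], [-0.18, -0.984, -0.006], [-0.006, 0.007, -1.0]]
wrist_force: [-0.4, -0.2, 0.4]
finger_gap: 0.3
grasp_force: 0.0
```

```bash
python3 nest.py n2; python3 hd.py h2; python3 - <<'E'
from h import *
# bystander check: change between first and last top picture away from arm
a,_=load('top0'); b,_=load('n2')
dd=np.abs(a.astype(int)-b).sum(2)>90
for n,(u0,v0,u1,v1) in dict(timer=(340,240,370,275),beaker=(338,158,370,192),flask=(358,132,390,166),ba=(302,134,330,165),bb=(266,132,292,165),tips=(190,200,228,248)).items(): print(n,dd[v0:v1,u0:u1].sum(),end=' ')
s=sense(); print(s['time'],np.round(s['position']),np.round(s['wrist_force'],1))
E
```

```text
575 rect ((12.841606140136719, 1.1880435943603516), (182.58865356445312, 59.004329681396484), 0.38597437739372253) x [-77.5  81.1] y [-27.6  30.2]
-90 [67.8 81.7] -70 [66.5 71.2] -50 [67.4 70.5] -30 [66.4 70.9] -10 [66.9 72.1] 10 [66.9 70.7] 30 [67.2 70.8] 50 [66.6 70.3] 70 [67.6 76.9] handle top [ 95.3  -0.5 206.6] tip max x [110.   9. 209.] nestside top [100.  33. 209.]
timer 986 beaker 786 flask 1061 ba 0 bb 1 tips 0 30.05 [590. -73. 304.] [0.1 0.1 0.4]
```

The handle's tip has moved 100 mm along the shaker, which is the full swing. It stays there after release, and the rack hasn't moved.

```bash
python3 -c "
from h import *
print(finish_job())"
```

```text
the job is handed in; nothing more can be done
None
```

The rack is level in the shaker nest, about 2 mm off centre, with the clamp thrown fully over and staying shut by itself; I handed the job in at about 30 s. I could not measure the clamp's pressing force. The arm hid the timer, beaker and flask in the last check, so I confirmed only the bottles and tip box as unmoved.

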